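# Set a tapered sleeve loosely in the gear's hub

## Task

Get the gear-puzzle exhibit ready for the next visitor: take the wide tapered aluminium sleeve and set it, narrow end down as it stands, into the tapered hub of the big white gear, so that it rests there upright and loose under its own weight. Lower it in and let go just before it seats; do not press it home or drop it in, or it will jam. Leave the slim tapered sleeve and the straight-sided spacer standing where they are.

Things in the scene. Friction and masses are not known exactly. Their poses are not given: they have to be found in the camera images.
- sleeve_grip (a point): the wide tapered sleeve: bare aluminium, loose, standing narrow end down on the board, 80 mm tall, 20 mm bore. Lower 30 mm: taper, from 52 mm diameter down to 32 mm at the foot. Upper 50 mm: straight, 52 mm diameter, the place to grip. This point: on the axis, in the straight part, 54 mm above the foot, 26 mm below the top; z up along the axis. 0.1 to 0.2 kg
- hub_mouth (a point): centre of the hub's mouth on the big white gear (140 mm wide, 16 mm thick, fixed flat on the pale board). The hub is 70 mm wide, its mouth 45 mm above the board. The open bore narrows evenly from 48 mm at the mouth to 18 mm at the board, the sleeve's own taper; z up. A resting wide sleeve has its foot 24 mm below the mouth, so sleeve_grip 30 mm above it
- slim_center (a point): the slim tapered sleeve, a bystander: bare aluminium, standing loose on the board, 60 mm tall, 30 mm in diameter above and 20 mm at its foot. This point is its centre, 30 mm above the foot.
- spacer_center (a point): the straight-sided spacer, a bystander: a short thin-walled aluminium tube standing loose on the board, 45 mm tall, 60 mm in diameter with a wide 48 mm bore, no taper. This point is its centre, 22.5 mm above the foot.
Things that resemble listed ones, but are neither listed nor needed, are in the scene too. Leave any black or brown look-alike of the part that bears sleeve_grip alone.

How it is judged:
By the outcome, as a careful person would: the job done as asked, in the order asked, and still so for the second after the job is handed in, with the robot touching nothing.
It also fails if it takes over 40 s, if anything falls off the work surface, if the arm or the gripper's body presses on something with over 40 N, if the wrist force passes 120 N, or if a joint passes its speed limit or range.

## Robot

A 6-joint arm with a two-finger parallel gripper is mounted at the origin on the work surface. World frame = base frame: x ahead of the robot, y to its left, z up, the work surface at z = 0. Lengths are in m, angles in degrees, forces in N, time in s.
With the tool pointing down it reaches from about 0.25 to 0.725 m from the base axis. Payload 9.7 kg.
Tool frame: the origin (TCP) lies on the centre line of the jaws, within the pads' length; the fingertips stand 19 mm ahead of it and the grasp point (between the pads) is the TCP; z points along the fingers, y is the direction in which the jaws open and shut (so a half turn about z gives the same grasp; the last joint's range is limited). The gripper opens to 85 mm and grips with 20 to 120 N. Pads are 22 mm wide; open, the fingers measure 114 mm over their backs; the gripper's body (76 mm by 85 mm) begins 54 mm behind the grasp point. The pads swing forward as they close: fully open they stand 13 mm farther back than shut.
Start: joints at [71.104, 4.979, 10.078, 95.1, 0, 90], TCP at [0.178, 0.52, 0.25] pointing down, gripper open.
Joint ranges: [-179.16, 179.16], [-48.56, 103.87], [-65.8, 70.77], [-126.05, 130.52], [-82.76, 87.17], [-180, 180]. Speed limits (degrees/s): [127.2, 127.2, 147.25, 180, 180, 180].

## Interface

Orientations are given as [roll, pitch, yaw] about the fixed x, y, z axes, in that order (R = Rz(yaw) Ry(pitch) Rx(roll)).
In Python, from workcell import bot gives the robot as it stands.
- The arm moves only by the tool servo_tool, never from a script. Its argument "motion" is a list that holds one entry, the list of rows, each a list of 6 numbers: the shift along the tool's x, y, z in mm, then the turn, a rotation vector about the tool's x, y, z in rad. A call has 1 to 5 rows; each row shifts and turns the commanded pose from where the row before left it, along the tool's axes as they then stand; what a row does not reach is not made up. A row lasts 1/10 s, in which the tool goes at most 50 mm and 8.59 degrees, less where a joint would pass 70% of its speed; a pose out of reach is approached as far as the arm can. A call is refused whole if a number of a shift passes 50 or a number of a turn 0.15, either way. A call with a gripper value outside its range is refused whole. "gripper" is the finger opening in mm, from 0 to 85.4, set as the call begins (left out, the last holds). The fingers move at their own pace and stop on an object; "newtons" is the grip in N (left out, the last holds). Time passes only in rows, so rows that do not move let the fingers close. It gives the time, the measured TCP pose, the force and the opening at its end, in the units of the state.
- bot.get_obs(): the state, without advancing time (a new reading comes with each control period).
- bot.camera(name): name is "scene" or "top"; returns a dict with "color" (420x560x3 uint8, red, green, blue), "fx", "fy", "cx", "cy" (pixels), "R" (3x3) and "t" (3): a world point X has camera coordinates R X + t. Camera axes: x right, y down, z forward; pixel columns grow to the right and rows downward; lengths in m; the calibration is good to about 2 mm. A picture is of the moment at which its call begins. There is no depth.
- bot.job_done(): hands the job in, once; it reports no verdict.
Trained networks look in a picture, given as the dict that the camera call returned (one of the last four; its "shot" number tells which), for a name from the list of things; names that differ only in an ending like _2 or _b are one class to them, and where a whole thing is asked for, a point or a joint stands for the part that bears it (a point fixed in the world has none). Each returns a list of dicts, best first, with "confidence" (0 to 1); they miss things now and then, are a little off and sometimes report something else, mostly with a low value. They report only what shows in the picture. A call takes as long as a camera call. They do not tell look-alikes from the thing itself.
- bot.look_for(picture, label): "rect" ([left, top, width, height] in pixels, round what is visible of it).
The state is a dict: "time": time; "q": joint angles; "qd": joint speeds; "joint_efforts": joint torques, N m; "ee_pos": TCP position; "tcp_rot": TCP orientation; "wrist_force": force on the tool from outside, world axes, zero at the start; "torque": the same for the moment, N m; "opening": finger opening in m.
Only numpy, scipy, OpenCV 4.12 (cv2) and the standard library are available. Lean on these libraries where they do the work, as an engineer would, in place of code of your own. Each camera call takes 0.05 s, during which the arm holds its last target.

## Working session

There is one attempt and no reset: what is moved stays moved. The work goes in short steps, Python scripts to look and compute and a tool call to move; the robot and the scene stay as the last step left them, time stands still between calls to the robot, and variables do not carry over. Pictures are saved under pics/ and viewed, and the job is handed in when it is done.

Besides the shell and the picture viewer there is one more tool, called as a command line: name --argument value ..., lists and objects as JSON in quotes. servo_tool: Moves the arm, as the interface text tells. Its arguments: {"type":"object","properties":{"motion":{"type":"array","items":{"type":"array","items":{"type":"array","items":{"type":"number"}}}},"gripper":{"type":"number"},"newtons":{"type":"number"}},"required":["motion"]}

```bash
mkdir -p pics; ls
python3 - <<'E'
from workcell import bot
import cv2, pickle
o=bot.get_obs();print(o)
P={}
for n in ("scene","top"):
    p=bot.camera(n);P[n]=p
    cv2.imwrite(f"pics/{n}0.png",p["color"][:,:,::-1])
    print(n,p["fx"],p["fy"],p["cx"],p["cy"],p["R"],p["t"])
    for l in ("sleeve_grip","hub_mouth","slim_center","spacer_center"):
        print(l,[( [round(v) for v in d["rect"]],round(d["confidence"],2)) for d in bot.look_for(p,l)])
pickle.dump(P,open("p0.pkl","wb"))
E
```

```text
pics
{'time': 0.0, 'q': array([ 7.11046810e+01,  5.01148720e+00,  1.00346901e+01,  9.50992900e+01,
       -2.50337211e-03,  9.00008392e+01]), 'qd': array([ 0.05330786, -0.04186999,  0.04562919,  0.08991396,  0.00810809,
       -0.03868796]), 'joint_efforts': array([ 9.10553317e-04, -5.20390821e+01,  4.64800715e+01,  1.62268127e-02,
       -2.44729936e-04,  4.23541053e-06]), 'ee_pos': array([0.17805821, 0.52016826, 0.24958145]), 'tcp_rot': array([-1.79923913e+02,  2.50448428e-03,  1.61103845e+02]), 'wrist_force': array([-0.28505768,  0.01846998, -0.53821899]), 'torque': array([ 0.0417685 ,  0.01187522, -0.03116381]), 'opening': 0.08506323502012013}
scene 519.0203097796433 519.0203097796433 284.8419211535594 199.43769714801468 [[-0.33541942  0.94204408 -0.00683837]
 [ 0.57854791  0.20025519 -0.79068336]
 [-0.74348916 -0.26916688 -0.61218711]] [ 0.22195572 -0.20042303  1.44846209]
sleeve_grip [([250, 204, 28, 48], 0.87), ([233, 133, 19, 39], 0.71), ([201, 127, 18, 35], 0.6), ([203, 173, 14, 28], 0.33)]
hub_mouth [([377, 246, 73, 57], 0.78)]
slim_center [([201, 172, 15, 28], 0.82)]
spacer_center [([178, 227, 31, 34], 0.59)]
top 418.6140144170995 418.6140144170995 275.3446815340335 210.02970895857237 [[-0.05480844 -0.99848132  0.00557647]
 [-0.96836448  0.05179195 -0.24410617]
 [ 0.24344663 -0.01877913 -0.96973248]] [-0.02970344  0.47451068  0.79030608]
sleeve_grip [([273, 152, 25, 34], 0.98), ([407, 285, 33, 28], 0.85), ([360, 283, 31, 25], 0.8)]
hub_mouth [([112, 159, 69, 64], 0.82)]
slim_center [([364, 206, 20, 19], 0.57)]
spacer_center [([327, 124, 32, 37], 0.61)]
```

View pics/scene0.png

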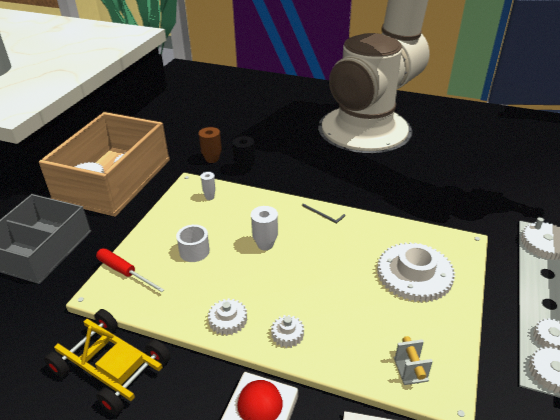

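View pics/top0.png

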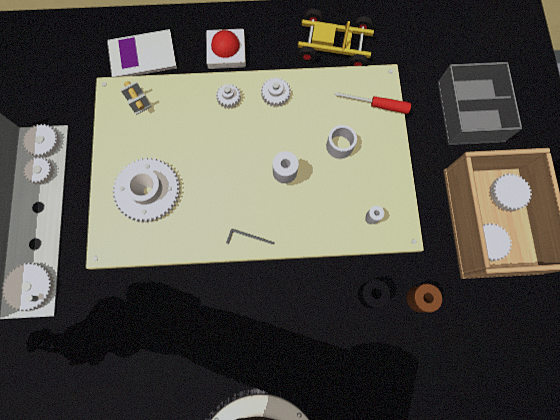

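Run:
```python
import pickle,cv2,numpy as np
P=pickle.load(open("p0.pkl","rb"))
s=P["scene"]["color"][115:315,170:470,::-1];t=P["top"]["color"][110:250,90:390,::-1]
cv2.imwrite("pics/cs0.png",cv2.resize(s,None,fx=2.66,fy=2.66,interpolation=cv2.INTER_CUBIC))
cv2.imwrite("pics/ct0.png",cv2.resize(t,None,fx=2.66,fy=2.66,interpolation=cv2.INTER_CUBIC))
```

```text
(no output)
```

View pics/cs0.png

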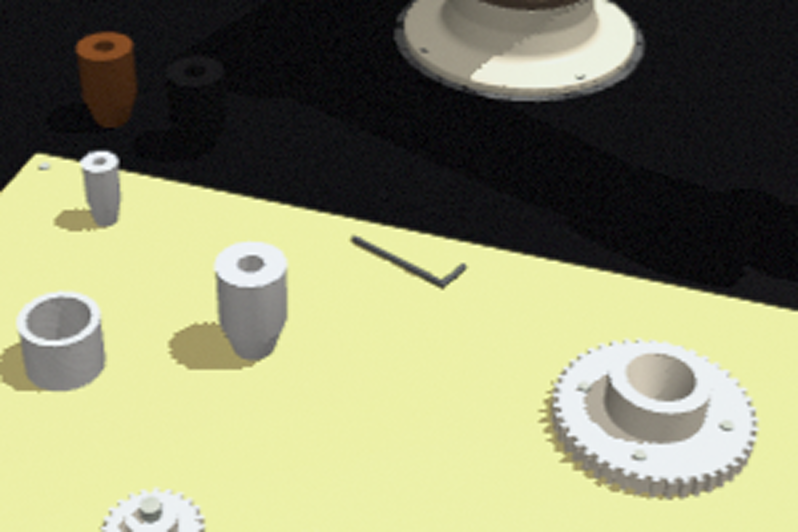

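View pics/ct0.png

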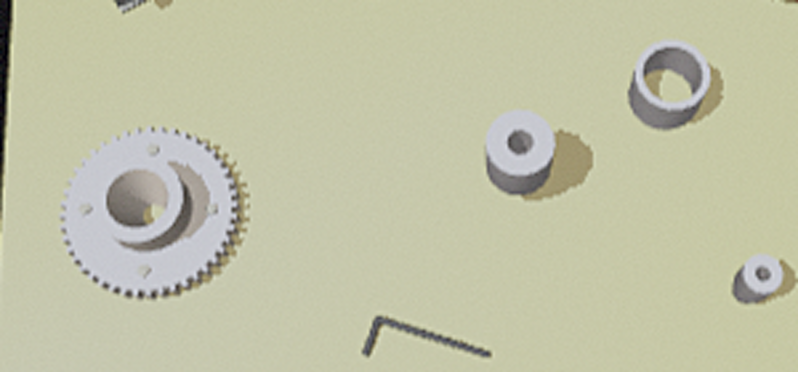

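Candidates for the wide sleeve, as scene / top pixels:
- Bare aluminium on the board: (264,228) / (285,166). Wide, tapered and 20 mm bored, so this is my choice.
- Brown look-alike: (210,145) / (428,298).
- Black look-alike: (243,150) / (376,293).
- Slim sleeve: (208,186) / (376,214).
- Spacer: (193,243) / (342,141).

The crops show the chosen one with a grey, straight upper part and a tapered foot. The hub mouth is at about (417,258) in the scene view and (144,184) in the top view. Next I'll fit silhouettes in both views.

```bash
cat > fit.py <<'E'
import pickle,cv2,numpy as np
from scipy.optimize import minimize
A=np.linspace(0,2*np.pi,72,endpoint=False)
def proj(p,X):
    c=X@p["R"].T+p["t"]; return np.c_[p["fx"]*c[:,0]/c[:,2]+p["cx"],p["fy"]*c[:,1]/c[:,2]+p["cy"]]
def ring(x,y,z,d): return np.c_[x+d/2*np.cos(A),y+d/2*np.sin(A),np.full(72,z)]
def ray(p,u,v,z):
    d=p["R"].T@np.array([(u-p["cx"])/p["fx"],(v-p["cy"])/p["fy"],1]); c=-p["R"].T@p["t"]
    return c+d*(z-c[2])/d[2]
def fill(shape,pts,S=4):
    m=np.zeros((shape[0]*S,shape[1]*S),np.uint8)
    h=cv2.convexHull(pts.astype(np.float32))[:,0]
    cv2.fillPoly(m,[np.round(((h+.5)*S-.5)*16).astype(np.int32)],255,shift=4)
    return cv2.resize(m,shape[::-1],interpolation=cv2.INTER_AREA)/255.
def sil(p,box,parts,m=None):
    l,t,w,h=box; r=np.zeros((h,w))
    for q in parts:
        r=np.maximum(r,fill((h,w),proj(p,q)-[l,t]))
    return r
def mask(p,box):
    l,t,w,h=box; im=p["color"][t:t+h,l:l+w].astype(float)
    # board: blue/red ratio low
    ratio=im[...,2]/np.maximum(im[...,0],1)
    return ratio
SL=lambda x,y,z:[np.r_[ring(x,y,z,.032),ring(x,y,z+.03,.052)],np.r_[ring(x,y,z+.03,.052),ring(x,y,z+.08,.052)]]
GE=lambda x,y,z:[np.r_[ring(x,y,z,.138),ring(x,y,z+.016,.138)],np.r_[ring(x,y,z+.016,.07),ring(x,y,z+.045,.07)]]
SP=lambda x,y,z:[np.r_[ring(x,y,z,.06),ring(x,y,z+.045,.06)]]
SM=lambda x,y,z:[np.r_[ring(x,y,z,.02),ring(x,y,z+.015,.03),ring(x,y,z+.06,.03)]]
E
python3 - <<'E'
from fit import *
P=pickle.load(open("p0.pkl","rb"))
T={"sleeve":(SL,(285,166),dict(scene=(235,190,60,75),top=(262,140,50,55))),
"gear":(GE,(147,190),dict(scene=(362,225,105,90),top=(100,145,95,90))),
"spacer":(SP,(342,141),dict(scene=(168,215,50,60),top=(318,112,50,60))),
"slim":(SM,(376,214),dict(scene=(190,165,32,42),top=(355,196,40,36)))}
vis=[]
for n,(f,c,b) in T.items():
    M={}
    for k in b:
        r=mask(P[k],b[k]); M[k]=np.clip((r-.79)/.1+.5,0,1) if 0 else (r>.83 if k=="top" else r>.83).astype(float)
        R=r; 
    x0=ray(P["top"],*c,.03)[:2]
    def cost(q,ks=("scene","top")): return sum(((sil(P[k],b[k],f(*q))-M[k])**2).sum() for k in ks)
    for ks,z in ((("scene","top"),None),(("scene",),.0),(("top",),.0)):
        if z is None:
            best=min((minimize(cost,[*x0,z0],args=(ks,),method="Nelder-Mead",options=dict(initial_simplex=np.array([[*x0,z0]]*4)+np.r_[np.zeros((1,3)),.01*np.eye(3)],xatol=1e-5,fatol=.01)) for z0 in (.01,.02)),key=lambda r:r.fun)
            zb=best.x[2]
            print(n,np.round(best.x*1e3,1),round(best.fun,1),[(k,round(cost(best.x,(k,)),1),M[k].sum()) for k in b])
        else:
            s=minimize(lambda q:cost([*q,.015],ks),best.x[:2],method="Nelder-Mead",options=dict(initial_simplex=best.x[:2]+np.array([[0,0],[.005,0],[0,.005]]),xatol=1e-5,fatol=.01))
            print("   ",ks,"z=15",np.round(s.x*1e3,1),round(s.fun,1))
    for k in b:
        vis.append(cv2.resize(np.dstack([M[k],sil(P[k],b[k],f(*best.x)),M[k]])*255,(200,200)))
cv2.imwrite("pics/fit0.png",np.vstack([np.hstack(vis[:4]),np.hstack(vis[4:])]))
E
```

```text
sleeve [562.6 -77.2  25.7] 1751.9 [('scene', np.float64(89.0), np.float64(1045.0)), ('top', np.float64(1662.9), np.float64(2396.0))]
    ('scene',) z=15 [551.1 -81.9] 71.5
    ('top',) z=15 [559.7 -71.7] 1678.6
gear [543.2 216.6  25.5] 5133.6 [('scene', np.float64(216.7), np.float64(3556.0)), ('top', np.float64(4916.9), np.float64(8274.0))]
    ('scene',) z=15 [533.  215.7] 165.0
    ('top',) z=15 [531.7 243.7] 4910.3
spacer [ 621.9 -204.5   21.2] 1933.6 [('scene', np.float64(26.4), np.float64(1016.0)), ('top', np.float64(1907.2), np.float64(2593.0))]
    ('scene',) z=15 [ 616.3 -208.6] 18.6
    ('top',) z=15 [ 624.1 -205.5] 1911.5
slim [ 450.9 -253.3   30. ] 757.5 [('scene', np.float64(284.0), np.float64(625.0)), ('top', np.float64(473.6), np.float64(732.0))]
    ('scene',) z=15 [ 423.4 -270.5] 279.1
    ('top',) z=15 [ 453.6 -255.7] 462.7[ WARN:0@0.819] global loadsave.cpp:1063 imwrite_ Unsupported depth image for selected encoder is fallbacked to CV_8U.
```

View pics/fit0.png

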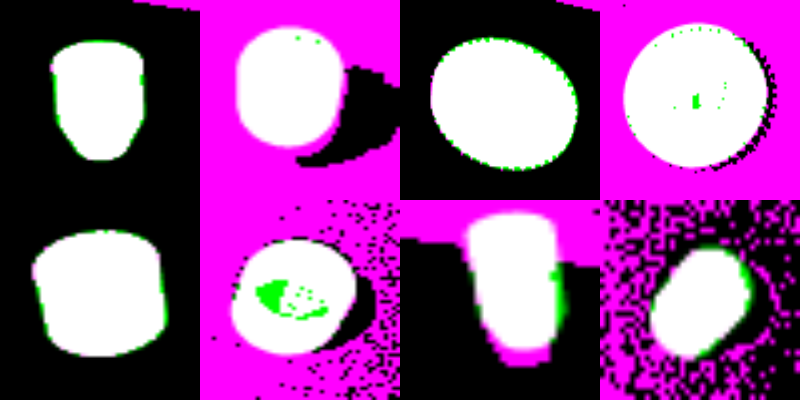

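The scene masks are good. In the top view the board passes the threshold, so I'll pick that threshold per view.

```bash
cat > run.py <<'E'
from fit import *
from scipy import ndimage
P=pickle.load(open("p0.pkl","rb"))
for k,pt in (("top",(200,140)),("top",(310,166)),("top",(276,168)),("top",(292,158)),("scene",(320,260))):
    print(k,pt,P[k]["color"][pt[1],pt[0]])
T={"sleeve":(SL,(285,166),dict(scene=(235,190,60,75),top=(262,140,50,55))),
"gear":(GE,(147,190),dict(scene=(362,225,105,90),top=(100,145,95,90))),
"spacer":(SP,(342,141),dict(scene=(168,215,50,60),top=(318,112,50,60))),
"slim":(SM,(376,214),dict(scene=(190,165,32,42),top=(355,196,40,36)))}
import sys
vis=[];fits={}
for n,(f,c,b) in T.items():
    M={}
    for k in b:
        p=dict(P[k]); p["color"]=cv2.GaussianBlur(p["color"],(3,3),.6)
        r=mask(p,b[k]); th=.93 if k=="top" else .83
        m=ndimage.binary_fill_holes(r>th); lab,_=ndimage.label(m); h,w=m.shape
        M[k]=ndimage.binary_opening(lab==lab[h//2,w//2],iterations=1).astype(float)
    x0=ray(P["top"],*c,.04)[:2]
    def cost(q,ks=("scene","top")): return sum(((sil(P[k],b[k],f(*q))-M[k])**2).sum() for k in ks)
    s0=np.array([*x0,.02])
    best=minimize(cost,s0,method="Nelder-Mead",options=dict(initial_simplex=s0+np.r_[np.zeros((1,3)),.01*np.eye(3)],xatol=1e-5,fatol=.01))
    fits[n]=best.x
    print(n,np.round(best.x*1e3,1),[(k,round(cost(best.x,(k,)),1),M[k].sum()) for k in b])
    for ks in (("scene",),("top",)):
        s=minimize(lambda q:cost([*q,.020],ks),best.x[:2],method="Nelder-Mead",options=dict(initial_simplex=best.x[:2]+np.array([[0,0],[.005,0],[0,.005]]),xatol=1e-5,fatol=.01))
        print("   ",ks,"z=20",np.round(s.x*1e3,1),round(s.fun,1))
    for k in b:
        vis.append(cv2.resize((np.dstack([M[k],sil(P[k],b[k],f(*best.x)),M[k]])*255).astype(np.uint8),(200,200)))
cv2.imwrite("pics/fit1.png",np.vstack([np.hstack(vis[:4]),np.hstack(vis[4:])]))
E
python3 run.py
```

```text
top (200, 140) [199 201 169]
top (310, 166) [155 144 107]
top (276, 168) [199 201 208]
top (292, 158) [197 199 206]
scene (320, 260) [236 240 166]
sleeve [557.8 -79.2  20.7] [('scene', np.float64(34.1), np.float64(992.0)), ('top', np.float64(33.7), np.float64(661.0))]
    ('scene',) z=20 [556.4 -79.8] 32.9
    ('top',) z=20 [558. -79.] 32.4
gear [539.3 215.5  21.1] [('scene', np.float64(113.1), np.float64(3452.0)), ('top', np.float64(186.6), np.float64(3207.0))]
    ('scene',) z=20 [538.1 215.3] 104.1
    ('top',) z=20 [541.2 216.9] 166.2
spacer [ 621.3 -205.5   20.7] [('scene', np.float64(28.4), np.float64(1014.0)), ('top', np.float64(34.7), np.float64(776.0))]
    ('scene',) z=20 [ 620.8 -205.2] 26.3
    ('top',) z=20 [ 622.  -205.4] 35.5
slim [ 450.7 -253.6   30.5] [('scene', np.float64(276.7), np.float64(619.0)), ('top', np.float64(40.5), np.float64(242.0))]
    ('scene',) z=20 [ 429.6 -266.7] 271.0
    ('top',) z=20 [ 452.6 -254.8] 32.9
```

View pics/fit1.png

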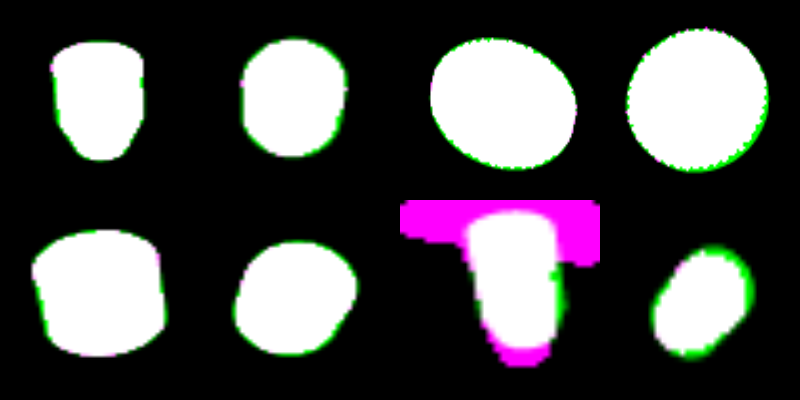

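Fits agree to about 2 mm: sleeve axis (557, -79), hub axis (539.5, 216), board top z≈20 mm. The slim sleeve's scene fit merged with the background, but its top-view fit gives about (452, -255), which is clear of my path. I'll turn to yaw 90 first, so that tool x is world y and tool y is world x.

servo_tool --motion '[[[0,0,0,0,0,0.15],[0,0,0,0,0,0.15],[0,0,0,0,0,0.15],[0,0,0,0,0,0.15],[0,0,0,0,0,0.15]]]' --gripper 85

```text
time: 1.0
ee_pos: [0.1781, 0.5204, 0.2503]
tcp_rot: [-180.0, -0.0, 117.8]
wrist_force: [-0.4, -0.4, -0.7]
opening: 0.0853
```

servo_tool --motion '[[[0,0,0,0,0,0.15],[0,0,0,0,0,0.15],[0,0,0,0,0,0.15],[0,0,0,0,0,0.041],[0,0,0,0,0,0]]]'

```text
time: 1.5
ee_pos: [0.1781, 0.5204, 0.2503]
tcp_rot: [180.0, -0.0, 90.0]
wrist_force: [0.3, 0.1, -0.2]
opening: 0.0849
```

servo_tool --motion '[[[-40,25,0,0,0,0],[-40,25,0,0,0,0],[-40,25,0,0,0,0],[-40,25,0,0,0,0],[-40,25,0,0,0,0]]]'

```text
time: 2.0
ee_pos: [0.3036, 0.3187, 0.2504]
tcp_rot: [180.0, -0.0, 90.1]
wrist_force: [1.2, 0.4, -0.4]
opening: 0.0848
```

servo_tool --motion '[[[-40,25,0,0,0,0],[-40,25,0,0,0,0],[-40,25,0,0,0,0],[-40,25,0,0,0,0],[-40,25,0,0,0,0]]]'

```text
time: 2.5
ee_pos: [0.4288, 0.1185, 0.2506]
tcp_rot: [180.0, -0.0, 90.1]
wrist_force: [1.2, 0.5, -0.0]
opening: 0.085
```

servo_tool --motion '[[[-40,25,0,0,0,0],[-40,25,0,0,0,0],[-40,25,0,0,0,0],[-40,25,0,0,0,0],[0,0,0,0,0,0]]]'

```text
time: 3.0
ee_pos: [0.5299, -0.0437, 0.2489]
tcp_rot: [-179.9, 0.0, 89.8]
wrist_force: [-1.3, 0.9, 0.1]
opening: 0.0853
```

servo_tool --motion '[[[-39.5,29,0,0,0,0],[0,0,45,0,0,0],[0,0,25,0,0,0],[0,0,0,0,0,0],[0,0,0,0,0,0]]]'

```text
time: 3.5
ee_pos: [0.5568, -0.0787, 0.1811]
tcp_rot: [-180.0, -0.0, 90.1]
wrist_force: [0.2, -0.3, 0.4]
opening: 0.0849
```

```bash
cat > shot.py <<'E'
from workcell import bot
import cv2,pickle,sys
n=sys.argv[1];P={}
for k in ("scene","top"):
    P[k]=bot.camera(k)
pickle.dump(P,open(f"{n}.pkl","wb"))
import numpy as np
bx=eval(sys.argv[2])
ims=[]
for k in ("scene","top"):
    l,t,w,h=bx[k]; ims.append(cv2.resize(P[k]["color"][t:t+h,l:l+w,::-1],(390,int(390*h/w)),interpolation=cv2.INTER_CUBIC))
H=max(i.shape[0] for i in ims)
cv2.imwrite(f"pics/{n}.png",np.hstack([cv2.copyMakeBorder(i,0,H-i.shape[0],0,10,cv2.BORDER_CONSTANT) for i in ims]))
o=bot.get_obs();print(o["time"],o["ee_pos"],o["tcp_rot"],o["wrist_force"],o["opening"])
E
python3 shot.py a1 "dict(scene=(180,100,170,170),top=(200,80,170,170))"
```

```text
3.6 [ 0.55759613 -0.07879251  0.18248534] [1.79844676e+02 2.18631781e-02 9.00635755e+01] [0.31476423 0.05311077 0.55018715] 0.08525141572154096
```

View pics/a1.png

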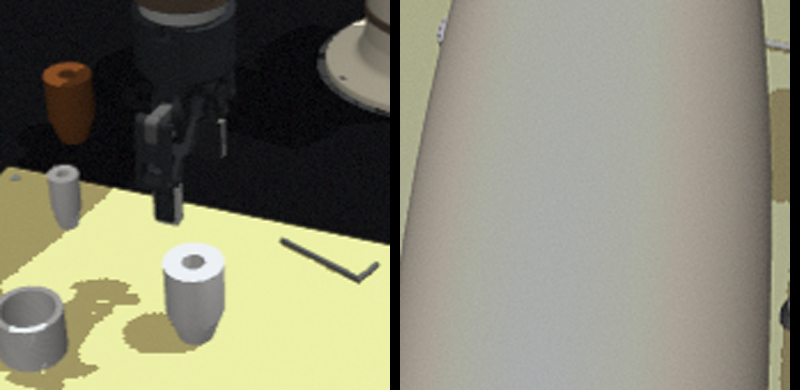

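The fingers stand above and either side of the sleeve; the arm blocks the top view. Descending to grip height, z≈74 mm.

servo_tool --motion '[[[0,0,30,0,0,0],[0,0,30,0,0,0],[0,0,25,0,0,0],[0,0,21,0,0,0],[0,0,0,0,0,0]]]'

```text
time: 4.1
ee_pos: [0.5563, -0.0787, 0.0732]
tcp_rot: [-179.9, -0.0, 90.0]
wrist_force: [-0.3, 0.2, 0.7]
opening: 0.0849
```

```bash
python3 shot.py a2 "dict(scene=(180,100,170,170),top=(200,80,170,170))"
```

```text
4.2 [ 0.55773251 -0.07899471  0.07609119] [1.79901944e+02 1.38268872e-02 9.00281178e+01] [ 0.57394444 -0.68130792  0.44648472] 0.08513422955563771
```

View pics/a2.png

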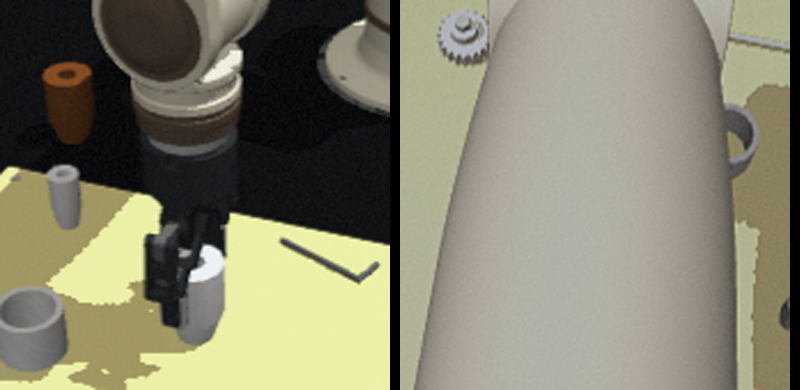

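Jaws straddle the sleeve without contact. Closing gently.

servo_tool --motion '[[[0,0,0,0,0,0],[0,0,0,0,0,0],[0,0,0,0,0,0],[0,0,0,0,0,0],[0,0,0,0,0,0]]]' --gripper 44 --newtons 30

```text
time: 4.7
ee_pos: [0.5577, -0.0792, 0.0758]
tcp_rot: [179.9, 0.0, 90.0]
wrist_force: [-1.1, 0.3, 4.6]
opening: 0.0514
```

servo_tool --motion '[[[0,0,0,0,0,0],[0,0,0,0,0,0],[0,0,0,0,0,0],[0,0,0,0,0,0]]]'

```text
time: 5.1
ee_pos: [0.5578, -0.0792, 0.0758]
tcp_rot: [179.9, 0.0, 90.0]
wrist_force: [-0.8, -0.3, 5.1]
opening: 0.0515
```

Gripped, opening 51.5 mm. Lifting.

servo_tool --motion '[[[0,0,-10,0,0,0],[0,0,-25,0,0,0],[0,0,-35,0,0,0],[0,0,-30,0,0,0],[0,0,0,0,0,0]]]'

```text
time: 5.6
ee_pos: [0.5587, -0.0794, 0.1797]
tcp_rot: [179.6, 0.1, 90.0]
wrist_force: [0.3, 0.3, -0.8]
opening: 0.0513
```

```bash
python3 shot.py a3 "dict(scene=(180,100,170,170),top=(200,80,170,170))"
```

```text
5.7 [ 0.55747949 -0.07919886  0.17518933] [1.79911292e+02 1.16857796e-02 8.99992856e+01] [-0.92030785 -0.56041582 -2.20119254] 0.05138789063177672
```

View pics/a3.png

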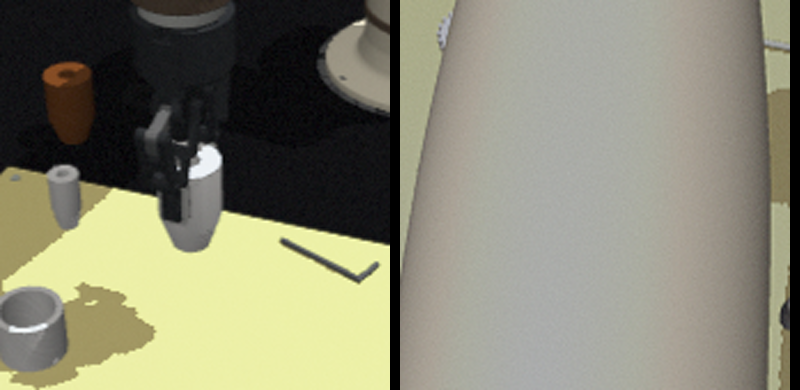

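The sleeve hangs upright at about (265,185). Carrying it to the hub: tool x +295, y -18.

servo_tool --motion '[[[20,-2,0,0,0,0],[40,-3,0,0,0,0],[45,-3,0,0,0,0],[45,-3,0,0,0,0],[45,-3,0,0,0,0]]]'

```text
time: 6.2
ee_pos: [0.5421, 0.1173, 0.1728]
tcp_rot: [-179.9, 0.0, 90.0]
wrist_force: [1.1, 0.3, -0.7]
opening: 0.0516
```

servo_tool --motion '[[[45,-2,0,0,0,0],[35,-1,0,0,0,0],[20,-1,0,0,0,0],[0,0,0,0,0,0],[0,0,0,0,0,0]]]'

```text
time: 6.7
ee_pos: [0.5385, 0.2158, 0.173]
tcp_rot: [-179.9, 0.1, 90.1]
wrist_force: [0.6, -0.0, -0.4]
opening: 0.0513
```

servo_tool --motion '[[[0,0,25,0,0,0],[0,0,15,0,0,0],[0,0,0,0,0,0],[0,0,0,0,0,0]]]'

```text
time: 7.1
ee_pos: [0.539, 0.2151, 0.1342]
tcp_rot: [-180.0, 0.0, 89.9]
wrist_force: [0.5, -0.4, -1.0]
opening: 0.0512
```

```bash
python3 shot.py a4 "dict(scene=(340,150,150,170),top=(60,100,170,170))"
```

```text
7.2 [0.53952259 0.21563291 0.13528814] [ 1.79936911e+02 -2.47150350e-02  8.99710520e+01] [ 0.90188957 -0.27278297 -1.46829787] 0.0512247113097948
```

View pics/a4.png

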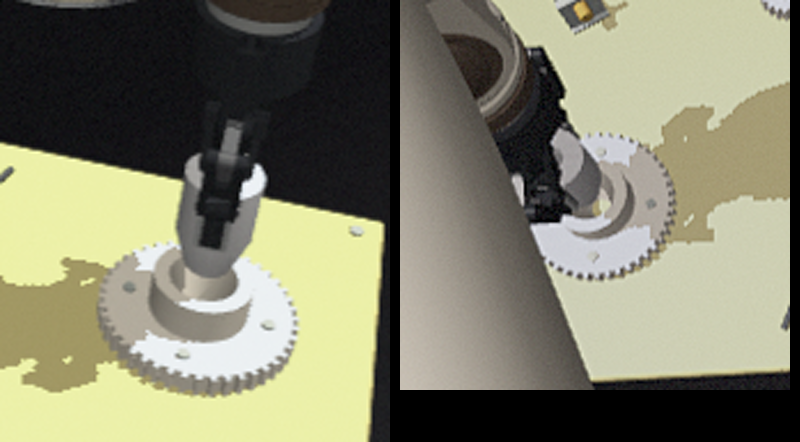

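The sleeve's foot is just above the hub mouth. I'll check lateral alignment with overlays in both views.

```bash
cat > ov.py <<'E'
from fit import *
import sys
n=sys.argv[1];P=pickle.load(open(n+".pkl","rb"));sx,sy,sz,hx,hy,b=[float(v)/1e3 for v in sys.argv[2:8]]
bx=dict(scene=(385,185,80,115),top=(110,130,80,90));out=[]
for k,(l,t,w,h) in bx.items():
    S=5;im=cv2.resize(P[k]["color"][t:t+h,l:l+w,::-1],None,fx=S,fy=S,interpolation=cv2.INTER_CUBIC)
    def d(r,c): cv2.polylines(im,[np.round((proj(P[k],r)-[l,t]+.5)*S).astype(int)],True,c,1)
    for z,D in ((0,.032),(.03,.052),(.08,.052)): d(ring(sx,sy,sz+z,D),(0,0,255))
    for z,D in ((.045,.048),(.045,.07),(.016,.14),(0,.018)): d(ring(hx,hy,b+z,D),(0,160,0))
    out.append(im)
H=max(i.shape[0] for i in out)
cv2.imwrite(f"pics/{n}_ov.png",np.hstack([cv2.copyMakeBorder(i,0,H-i.shape[0],0,0,cv2.BORDER_CONSTANT) for i in out]))
E
python3 ov.py a4 539.5 215.8 80 539.5 216 20.5
```

```text
(no output)
```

View pics/a4_ov.png

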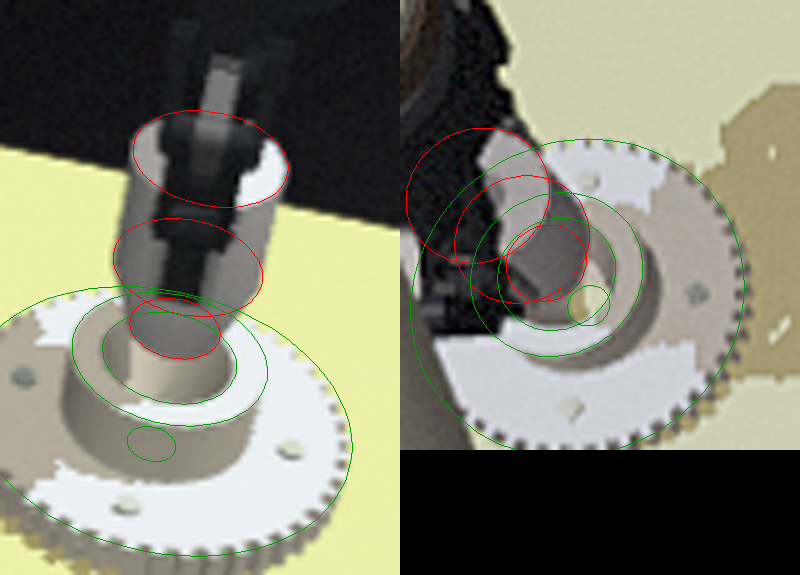

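Overlay agrees in both views to within about a pixel (≈2 mm). Predicted seated TCP z is 75.8 + 21 = 96.8 mm, which does not depend on the board height. Descending to about 8 mm above that.

servo_tool --motion '[[[0,0,10,0,0,0],[0,0,10,0,0,0],[0,0,7,0,0,0],[0,0,3,0,0,0],[0,0,0,0,0,0]]]'

```text
time: 7.7
ee_pos: [0.5388, 0.2158, 0.1035]
tcp_rot: [-179.9, 0.0, 90.0]
wrist_force: [-0.3, -0.0, -2.2]
opening: 0.0513
```

```bash
python3 shot.py a5 "dict(scene=(340,150,150,170),top=(60,100,170,170))"; python3 ov.py a5 539.5 215.8 49.5 539.5 216 20.5
```

```text
7.8 [0.53918054 0.21590841 0.10442664] [ 1.79991534e+02 -4.26435063e-03  9.00005892e+01] [-0.2771257   0.32191946 -1.67796555] 0.05152988560717616
```

View pics/a5_ov.png

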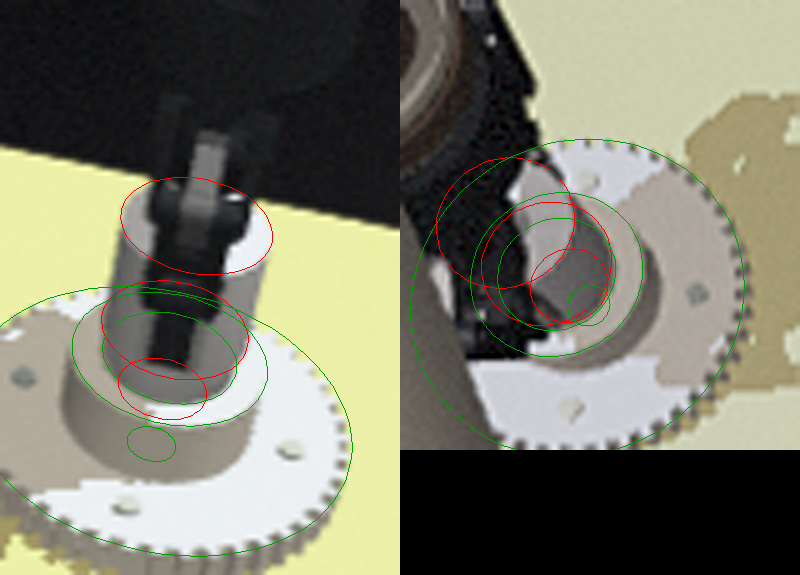

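No contact yet (force ≈ -1.7 N, the sleeve's weight). I'll creep down now, watching the force.

servo_tool --motion '[[[0,0,1.5,0,0,0],[0,0,1.5,0,0,0],[0,0,0,0,0,0],[0,0,0,0,0,0]]]'

```text
time: 8.2
ee_pos: [0.5391, 0.2159, 0.1013]
tcp_rot: [180.0, 0.0, 90.0]
wrist_force: [-0.2, -0.0, -1.9]
opening: 0.0513
```

servo_tool --motion '[[[0,0,1,0,0,0],[0,0,0.5,0,0,0],[0,0,0,0,0,0],[0,0,0,0,0,0]]]'

```text
time: 8.6
ee_pos: [0.5393, 0.2158, 0.0998]
tcp_rot: [180.0, 0.0, 90.0]
wrist_force: [1.1, -0.1, -1.1]
opening: 0.0517
```

```bash
python3 shot.py a6 "dict(scene=(340,150,150,170),top=(60,100,170,170))"; python3 ov.py a6 539.2 215.9 44.5 539.5 216 20.5
```

```text
8.7 [0.5392647  0.2158563  0.09985712] [ 1.79979858e+02 -8.98248240e-04  8.99983873e+01] [ 0.63977541 -0.51497879 -1.33213212] 0.051500077416830874
```

View pics/a6_ov.png

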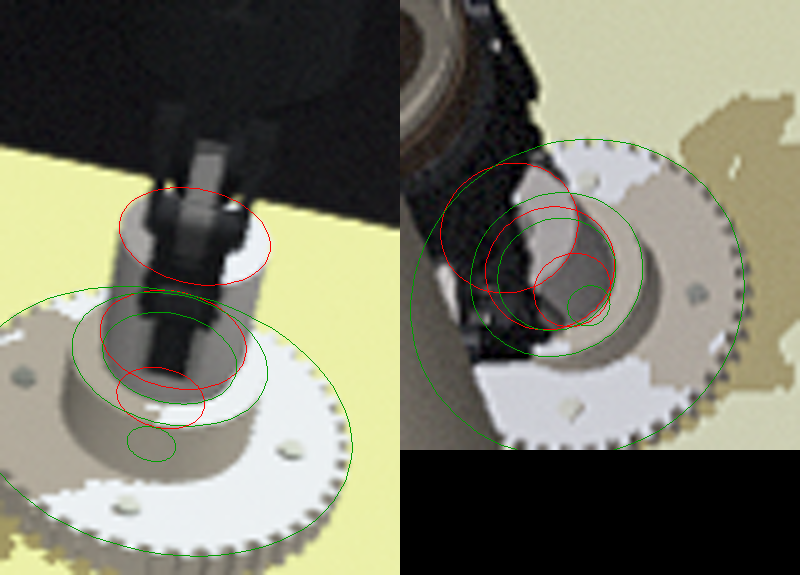

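servo_tool --motion '[[[0,0,0.5,0,0,0],[0,0,0.3,0,0,0],[0,0,0,0,0,0],[0,0,0,0,0,0]]]'

```text
time: 9.1
ee_pos: [0.5394, 0.2158, 0.0993]
tcp_rot: [180.0, -0.0, 90.0]
wrist_force: [2.2, -1.2, 2.1]
opening: 0.0514
```

servo_tool --motion '[[[0,0,0.5,0,0,0],[0,0,0,0,0,0],[0,0,0,0,0,0]]]'

```text
time: 9.4
ee_pos: [0.5394, 0.2158, 0.0988]
tcp_rot: [179.9, 0.0, 90.0]
wrist_force: [3.5, -2.6, 2.7]
opening: 0.0513
```

First wall contact: the wall pushes toward +x, -y, about 5 N in all. I'll back off slightly and re-centre that way by about 0.8 mm.

servo_tool --motion '[[[0,0,-1,0,0,0],[-0.5,0.7,0,0,0,0],[0,0,0,0,0,0],[0,0,0,0,0,0]]]'

```text
time: 9.8
ee_pos: [0.5394, 0.2154, 0.0991]
tcp_rot: [-179.9, -0.0, 90.0]
wrist_force: [0.8, -0.2, -0.8]
opening: 0.0513
```

servo_tool --motion '[[[0,0,0.5,0,0,0],[0,0,0.5,0,0,0],[0,0,0,0,0,0],[0,0,0,0,0,0]]]'

```text
time: 10.2
ee_pos: [0.5397, 0.2153, 0.0983]
tcp_rot: [-180.0, 0.0, 90.0]
wrist_force: [0.7, -0.3, -1.1]
opening: 0.0514
```

Free again at 98.3 mm. Half a millimetre at a time from here.

servo_tool --motion '[[[0,0,0.5,0,0,0],[0,0,0,0,0,0],[0,0,0,0,0,0],[0,0,0,0,0,0]]]'

```text
time: 10.6
ee_pos: [0.5398, 0.2153, 0.0979]
tcp_rot: [-180.0, 0.0, 90.0]
wrist_force: [0.4, -0.0, -1.4]
opening: 0.0516
```

```bash
python3 -c "
from workcell import bot
o=bot.get_obs();print(o['time'],o['ee_pos'],o['wrist_force'],o['torque'])"
```

```text
10.6 [0.53978216 0.21532357 0.09792902] [ 0.36297745 -0.0096209  -1.36284058] [-0.00964896 -0.20359768 -0.01452992]
```

servo_tool --motion '[[[0,0,0.4,0,0,0],[0,0,0,0,0,0],[0,0,0,0,0,0],[0,0,0,0,0,0]]]'

```text
time: 11.0
ee_pos: [0.5399, 0.2153, 0.0976]
tcp_rot: [180.0, 0.0, 90.0]
wrist_force: [0.7, -0.4, -0.6]
opening: 0.0513
```

About 0.8 mm above seating with no meaningful contact. Releasing.

servo_tool --motion '[[[0,0,0,0,0,0],[0,0,0,0,0,0],[0,0,0,0,0,0],[0,0,0,0,0,0],[0,0,0,0,0,0]]]' --gripper 80

```text
time: 11.5
ee_pos: [0.5398, 0.2154, 0.0976]
tcp_rot: [180.0, -0.0, 90.0]
wrist_force: [0.6, -0.4, 1.0]
opening: 0.08
```

```bash
python3 shot.py a7 "dict(scene=(340,150,150,170),top=(60,100,170,170))"; python3 ov.py a7 539.8 215.7 41.5 539.8 215.7 20.5
```

```text
11.6 [0.53979893 0.21538231 0.09758854] [-1.79999661e+02 -1.47809463e-03  9.00001376e+01] [-0.92135166  0.51000054 -0.35750275] 0.08012201006668193
```

View pics/a7_ov.png

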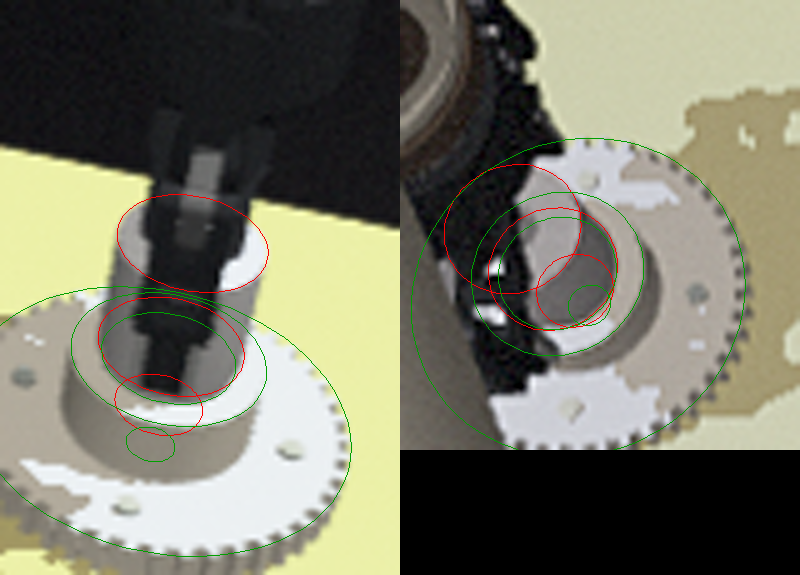

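Released and standing in the hub. Retreating straight up, then aside for a clear view.

servo_tool --motion '[[[0,0,-8,0,0,0],[0,0,-20,0,0,0],[0,0,-35,0,0,0],[0,0,-40,0,0,0],[0,0,-40,0,0,0]]]'

```text
time: 12.1
ee_pos: [0.5395, 0.2152, 0.2427]
tcp_rot: [180.0, -0.0, 90.0]
wrist_force: [0.1, -0.3, -0.1]
opening: 0.0799
```

servo_tool --motion '[[[40,-20,-10,0,0,0],[40,-30,0,0,0,0],[40,-30,0,0,0,0],[40,-30,0,0,0,0],[40,-30,0,0,0,0]]]'

```text
time: 12.6
ee_pos: [0.3984, 0.4167, 0.2515]
tcp_rot: [180.0, -0.0, 90.0]
wrist_force: [0.6, 0.8, 0.8]
opening: 0.08
```

servo_tool --motion '[[[30,-45,0,0,0,0],[30,-45,0,0,0,0],[20,-30,0,0,0,0],[0,0,0,0,0,0],[0,0,0,0,0,0]]]'

```text
time: 13.1
ee_pos: [0.286, 0.4912, 0.2511]
tcp_rot: [180.0, -0.0, 90.1]
wrist_force: [0.0, -0.0, 0.3]
opening: 0.0799
```

```bash
python3 shot.py a8 "dict(scene=(0,0,560,420),top=(0,0,560,420))"; python3 ov.py a8 539.8 215.7 41.5 539.8 215.7 20.5
```

```text
13.2 [0.28729566 0.49042249 0.2509273 ] [ 1.79977649e+02 -6.59589196e-03  8.99631404e+01] [ 0.53432667 -0.33136448  0.11155959] 0.08011475393199963
```

View pics/a8.png

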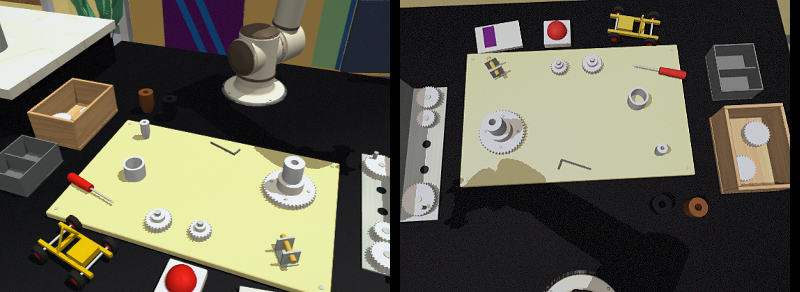

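View pics/a8_ov.png

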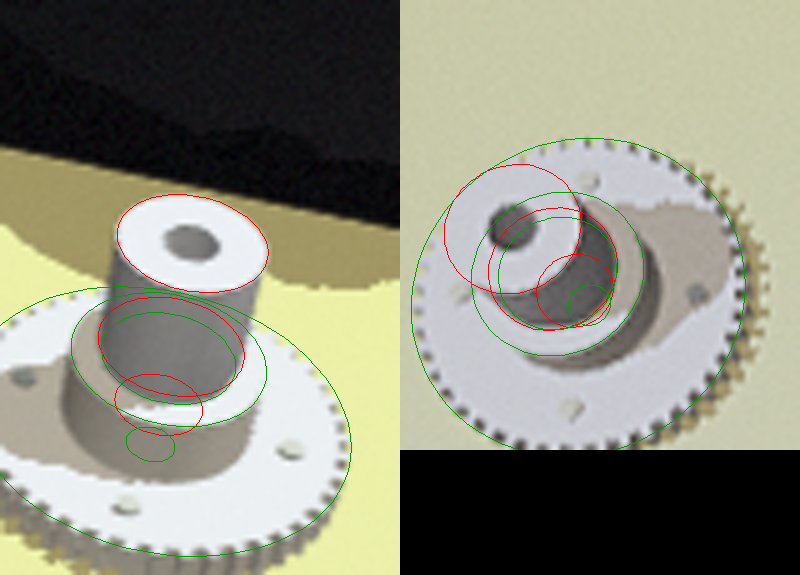

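The sleeve's top face matches the predicted seated, upright ring in both views: centre scene ≈(423,234), top ≈(214,176 in the crop composite). The slim sleeve, spacer and look-alikes are where they were, and the arm is clear. Handing in.

```bash
python3 -c "
from workcell import bot
print(bot.job_done())"
```

```text
the job is handed in; nothing more can be done
None
```

The wide aluminium sleeve now stands upright in the hub of the big white gear, narrow end down. I handed the job in at about 13 s of the 40 s allowed.

- **Placing:** I gripped the sleeve at 30 N and lowered it in small steps. At about 2 mm above seating it touched the hub wall, with a force of about 5 N. I backed off, moved it about 0.8 mm sideways, and lowered it again without contact. I let go about 0.8 mm above the predicted seat, without pressing or dropping it.
- **Last checks:** After the arm moved away, the sleeve's top face matched the predicted seated, upright position in both cameras to about a pixel (roughly 2 mm). By eye, the slim sleeve, the spacer and the brown and black look-alikes had not moved. The gripper was touching nothing.
- **What disagreed or was not tested:**
  - The first position fit failed on the top view because of a bad threshold, so I redid it.
  - The slim sleeve's scene-view fit stayed unusable, so only its top-view position was used, for clearance.
  - The images put the hub about 0.5–1 mm off, which the wall contact showed and the sideways move corrected.
  - I did not test by force that the sleeve is loose; that rests on the gentle release.

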